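Dial the code and open the lock box for customers' phones

TASK

Set the three dials on the sloping front of the grey lock box to the code 2 - 5 - 3 from left to right, counting each dial's marks clockwise from the long mark, which is 0. Then draw the bolt knob on top fully to the left, and lift the lid by its pull until it stands open by itself, at least 60 degrees up. Leave the other things on the bench where they are.

Things in the scene. Friction and masses are not known exactly. Their poses are not given: they have to be found in the camera images.
- lock_box: grey steel lock box fixed to the bench, 217 (x, front to back) x 230 (y) x 78 mm high. Origin: centre of its underside; x to its back, y to its left as one faces its front, z up. Above a 30 mm front wall the dial panel rises 96 mm at 30 degrees; behind it a level deck, 34 mm deep, with the bolt knob; then the lid, 100 x 228 mm. Three dials 66 mm apart, each with 8 white marks round it on the panel
- left_dial_grip (a point): point on the axis of the left dial, 20 mm above the panel, in its round black knob (34 mm across, top 32 mm above the panel, on a flat 48 mm black skirt 3.5 mm high). z axis: along the dial's axis, out of the panel, 30 degrees from vertical towards the box's front; x axis: the way the white pointer points
- middle_dial_grip (a point): point on the axis of the middle dial, 20 mm above the panel, in its round black knob (34 mm across, top 32 mm above the panel, on a flat 48 mm black skirt 3.5 mm high). z axis: along the dial's axis, out of the panel, 30 degrees from vertical towards the box's front; x axis: the way the white pointer points
- right_dial_grip (a point): point on the axis of the right dial, 20 mm above the panel, in its round black knob (34 mm across, top 32 mm above the panel, on a flat 48 mm black skirt 3.5 mm high). z axis: along the dial's axis, out of the panel, 30 degrees from vertical towards the box's front; x axis: the way the white pointer points
- left_dial (a joint): left dial: 0 with its white pointer at the long thick mark (mark 0, uphill), growing clockwise as one looks at the panel, 0.785 rad (45 degrees) a mark up to mark 7; stops at 0 and 5.6. Its code is mark 2 = 1.571. Friction 0.06 N m: it stays where it is left. Drawing the bolt locks it
- middle_dial (a joint): middle dial: 0 with its white pointer at the long thick mark (mark 0, uphill), growing clockwise as one looks at the panel, 0.785 rad (45 degrees) a mark up to mark 7; stops at 0 and 5.6. Its code is mark 5 = 3.927. Friction 0.06 N m: it stays where it is left. Drawing the bolt locks it
- right_dial (a joint): right dial: 0 with its white pointer at the long thick mark (mark 0, uphill), growing clockwise as one looks at the panel, 0.785 rad (45 degrees) a mark up to mark 7; stops at 0 and 5.6. Its code is mark 3 = 2.356. Friction 0.06 N m: it stays where it is left. Drawing the bolt locks it
- bolt_knob (a point): middle of the grip of the bolt knob on the deck, 18 mm above the deck: an upright black block 16 (x) x 14 (y) x 28 mm on a small steel plate, its top 31 mm above the deck; axes as the box
- bolt (a joint): travel of the bolt: 0 locked, growing to 0.018 m, drawn fully to the box's left (its +y). Friction 1.5 N. It is stopped inside after about 2 mm unless all three dials stand within about 10 degrees of the code
- lid_pull (a point): middle of the lid's pull, 20 mm above the lid's surface: an upright black block 10 (x) x 14 (y) x 30 mm at the middle of the lid's front edge, top 31 mm above the lid. It turns with the lid and can pivot between fingers that hold its two sides (14 mm apart along the box's y)
- lid_hinge (a point): middle of the lid's hinge line, along the box's back top edge, parallel to the box's y; the pull is 91 mm in front of it and 22 mm above it while the lid is shut
- lid (a joint): opening of the lid: 0 shut, growing as its front edge rises, stop at 1.7 rad. A stiff hinge (0.22 N m, lid 0.22 kg): it stays where it is left. The bolt holds it shut until drawn about 10 mm
- tape_roll: bystander: orange tape roll, 58 mm across and 12 mm high, on the bench at the box's left side; origin at the centre of its underside
- parts_case: bystander: orange parts case 75 x 119 x 34 mm; origin at the centre of its underside
- spray_bottle: bystander: white bottle with a blue collar, 62 mm across, 124 mm high; origin at the centre of its underside
- meter: bystander: yellow pocket meter 134 x 68 x 43 mm; origin at the centre of its underside
- solder_reel: bystander: solder reel with blue flanges, 56 mm across, 36 mm high, standing on a flange; origin at the centre of its underside

How it is judged (in metres and radians):
On the way, in this order (a step that is already met when the one before it is completed fails the run):
1. all three dials stand at the code, within 11 degrees (value of joint left_dial between 1.371 and 1.771 rad and value of joint middle_dial between 3.727 and 4.127 rad and value of joint right_dial between 2.156 and 2.556 rad), for 0.2 s.
2. the bolt is drawn, the dials still at the code (all of step 1 and value of joint bolt above 0.015 m), for 0.2 s.
At the end, for the whole second after the job is handed in: The dials stand at 2 - 5 - 3 (each within 11 degrees), the bolt is drawn at least 15 of its 18 mm, and the lid stands open by itself at 60 degrees or more, at rest (all of step 2 and value of joint lid above 1.04 rad and velocity of joint lid between -0.05 and 0.05 rad/s); the robot touches nothing.
It fails at once if another thing on the bench is moved more than 25 mm (distance of any of tape_roll, parts_case, solder_reel, spray_bottle, meter from where it was at the start of the episode above 0.025 m).
It also fails if it takes over 72 s, if anything falls off the work surface, if the arm or the gripper's body presses on something with over 40 N, if the wrist force passes 120 N, or if a joint passes its speed limit or range.

ROBOT

A 6-joint arm with a two-finger parallel gripper is mounted at the origin on a cart in front of the work surface, level with it; the furniture and walls round the work are solid. World frame = base frame: x ahead of the robot, y to its left, z up, the work surface at z = 0. Lengths are in m, angles in degrees, forces in N, time in s.
With the tool pointing down it reaches from about 0.375 to 0.9 m from the base axis. Payload 3.1 kg.
Tool frame: the origin (TCP) lies midway between the tips of the shut fingers; the grasp point (between the pads) lies 19 mm behind it; z points along the fingers, y is the line along which they close (so a half turn about z gives the same grasp; the last joint's range is limited). The gripper opens to 87 mm and grips with 3 to 60 N. Pads are 19 mm wide; open, the fingers measure 117 mm over their backs; the gripper's body (75 mm by 190 mm) begins 51 mm behind the grasp point.
Start: joints at [-86.431, 30.224, 82.088, -0, 67.689, -10.227], TCP at [0.149, -0.607, 0.223] pointing down, gripper open.
Joint ranges: [-176.69, 176.69], [-43.24, 126.21], [12.49, 139.97], [-82, 262], [0, 151.66], [-163.58, 163.58]. Speed limits (degrees/s): [159.86, 159.86, 180, 180, 180, 180].

INTERFACE

Orientations are given as a 3x3 rotation matrix whose columns are the frame's x, y, z axes.
In Python, from rig import read_state, capture, camera_info, hand_in gives the robot as it stands.
- The arm moves only by the tool drive_tool, never from a script. Its argument "motion" is a list of rows, each a list of 2 entries, a list of its own where there are three numbers: the shift along the tool's x, y, z in mm, then the turn, a rotation vector about the tool's x, y, z in rad. A call has 1 to 5 rows; each row shifts and turns the commanded pose from where the row before left it, along the tool's axes as they then stand; what a row does not reach is not made up. A row lasts 1/10 s, in which the tool goes at most 50 mm and 8.59 degrees, less where a joint would pass 70% of its speed; a pose out of reach is approached as far as the arm can. A call is refused whole if a number of a shift passes 50 or a number of a turn 0.15, either way. A call with a gripper value outside its range is refused whole. "gripper" is the opening, from 0 (shut) to 1 (fully open), set as the call begins (left out, the last holds). The fingers move at their own pace and stop on an object; the grip force is fixed at half the most. Time passes only in rows, so rows that do not move let the fingers close. It gives the time, the measured TCP pose, the force, the opening and the grip force at its end, in the units of the state.
- read_state(): the state, without advancing time (a new reading comes with each control period).
- capture(name): name is "scene" or "top"; returns the picture (420x560x3 uint8, red, green, blue); there is no depth.
- camera_info(name): a dict with "fovy" (degrees; the focal length in pixels is half the picture's height over the tangent of half this angle, whatever the lens; pixels are square), "cx", "cy" (the principal point, pixels), "k1" (the pictures are not rectified: a ray, as slopes to the right and down, at radius r is drawn at 1 + k1 r^2 times it, then the intrinsics apply), "xyz" and "orientation" of the camera in the world. Camera axes: x right, y down, z forward; pixel columns grow to the right and rows downward; lengths in m; the calibration is good to about 2 mm. A picture is of the moment at which its call begins. camera_info takes no time and is no camera call.
- hand_in(): hands the job in; it is judged then, once.
The state is a dict: "time_s": time; "joint_positions": joint angles; "qvel": joint speeds; "tau": joint torques, N m; "position": TCP position; "tcp_rot": TCP orientation; "force": force on the tool from outside, world axes, zero at the start; "moment": the same for the moment, N m; "opening": opening from 0.0 (shut) to 1.0 (fully open); "grasp_force": force on a finger pad.
Only numpy, scipy, OpenCV 4.12 (cv2) and the standard library are available. Lean on these libraries where they do the work, as an engineer would, in place of code of your own. Each camera call takes 0.05 s, during which the arm holds its last target. There are 200 camera calls.

## Working session

There is one attempt and no reset: what is moved stays moved. The work goes in short steps, Python scripts to look and compute and a tool call to move; the robot and the scene stay as the last step left them, time stands still between calls to the robot, and variables do not carry over. Pictures are saved under pics/ and viewed, at most 10 in all, crops included, and the job is handed in when it is done.

Besides the shell and the picture viewer there is one more tool, called after "Emit:" by a JSON object that holds its "op" and its "data", one argument or row to a line. drive_tool: Moves the arm, as the interface text tells. Its arguments: {"type":"object","properties":{"motion":{"type":"array","items":{"type":"array"}},"gripper":{"type":"number"}},"required":["motion"]}

```bash
mkdir -p pics; ls; python3 - <<'E'
from rig import *
import cv2
for n in("scene","top"):
    cv2.imwrite(f"pics/{n}0.png",capture(n)[:,:,::-1]); print(camera_info(n))
s=read_state(); print(s)
E
```

```text
pics
{'fovy': 43.88402283659697, 'cx': 285.01009605735356, 'cy': 202.38004454232367, 'k1': -0.030534859207593214, 'xyz': array([ 0.76564445, -0.92126944,  1.21543169]), 'orientation': array([[ 0.98126462,  0.15759904, -0.1108255 ],
       [ 0.19245949, -0.77526233,  0.60160424],
       [ 0.00889341, -0.61166237, -0.79106893]])}
{'fovy': 48.7753428418801, 'cx': 279.01866276293816, 'cy': 212.60097178322468, 'k1': -0.14170039898079495, 'xyz': array([ 0.50061261, -0.06638582,  1.20096541]), 'orientation': array([[-0.00846178, -0.9932672 ,  0.1155364 ],
       [-0.99989793,  0.00973474,  0.01045807],
       [-0.01151237, -0.11543612, -0.99324819]])}
{'time_s': 0.1, 'joint_positions': array([-8.64310709e+01,  3.02722264e+01,  8.21483096e+01, -7.77729974e-04,
        6.76887924e+01, -1.02276315e+01]), 'qvel': array([ 0.03499866, -0.07642505, -0.20269841,  0.00585404, -0.13105   ,
        0.03963729]), 'tau': array([ 1.25724919e-04, -4.40984881e+01, -1.77150822e+01,  6.34252816e-02,
        5.34327643e-02, -4.76688001e-05]), 'position': array([ 0.14902727, -0.60630548,  0.22168872]), 'tcp_rot': array([[ 9.71147387e-01,  2.38480054e-01, -1.31313757e-04],
       [ 2.38479867e-01, -9.71145576e-01,  1.90365783e-03],
       [ 3.26459648e-04, -1.88004801e-03, -9.99998179e-01]]), 'force': array([-0.05434486,  0.4263706 ,  0.32109537]), 'moment': array([0.00593591, 0.02035737, 0.04420172]), 'grasp_force': 0.0, 'opening': 0.9971976877403347}
```

View pics/scene0.png

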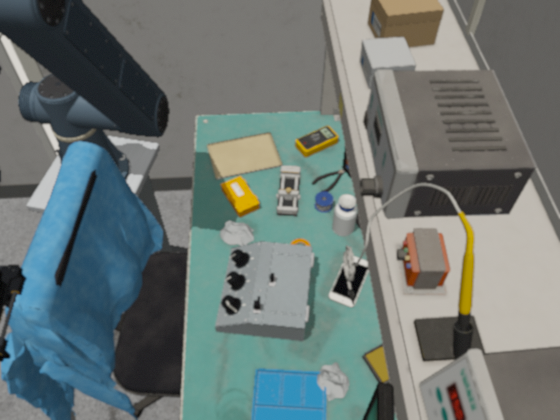

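View pics/top0.png

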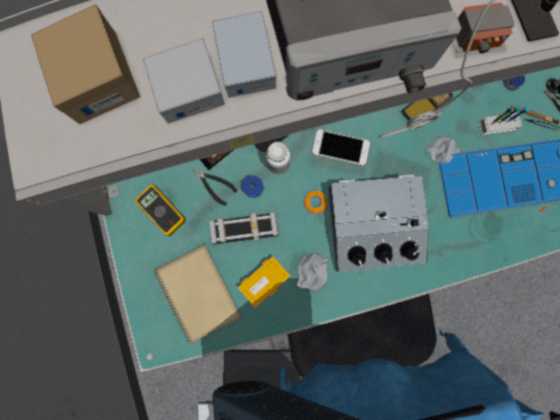

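The top view shows the box at about (380,222), its dials at (357,257), (383,253) and (409,250). The pull is near (380,215) and the bolt knob near (413,223). I'll zoom in.

```bash
python3 - <<'E'
import cv2,numpy as np
a=cv2.imread("pics/top0.png")[165:280,320:440]; b=cv2.imread("pics/scene0.png")[235:345,210:320]
cv2.imwrite("pics/c0.png",np.hstack([cv2.resize(a,(480,460),interpolation=2)[:440],np.zeros((440,4,3),np.uint8)]))
cv2.imwrite("pics/c0.png",np.vstack([cv2.resize(a,(624,598),interpolation=2)]))
cv2.imwrite("pics/c1.png",cv2.resize(b,(594,594),interpolation=2))
E
```

```text
(no output)
```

View pics/c0.png

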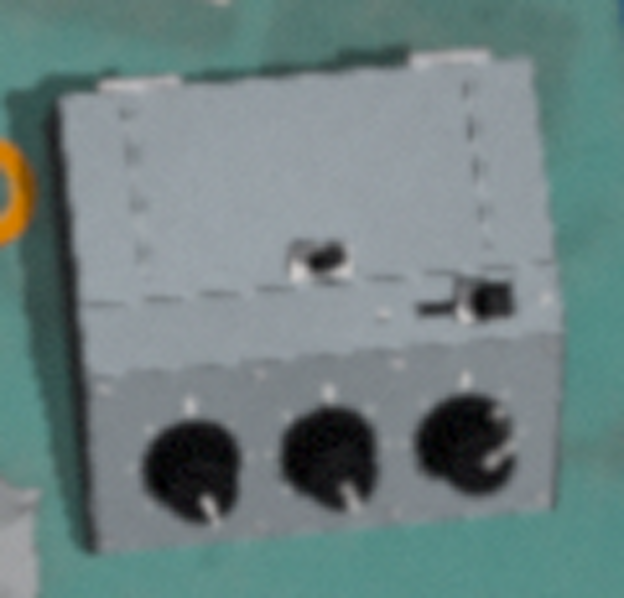

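View pics/c1.png

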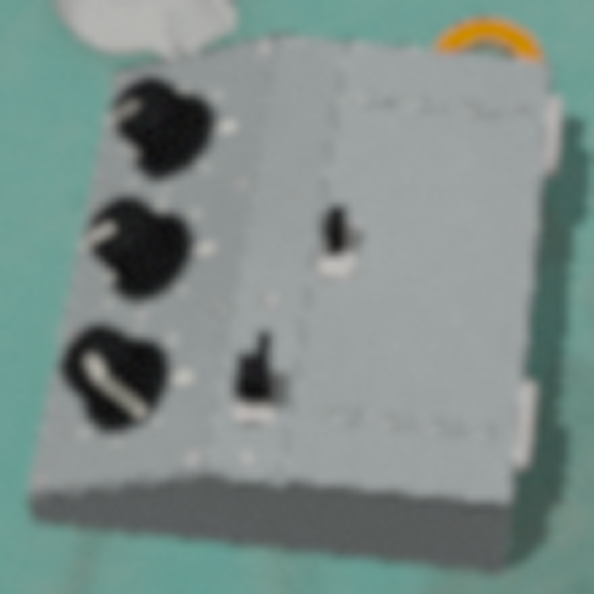

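Both crops show the box clearly. The left and middle pointers point downhill and slightly right, near mark 3.5. The right pointer points right and slightly uphill, near mark 1.5. Next I'll fit the box pose and the dial angles.

```bash
cat > h.py <<'E'
import numpy as np
from rig import camera_info
from scipy.optimize import least_squares
from scipy.spatial.transform import Rotation as R
def cam(n):
    c=camera_info(n); return c,(210/np.tan(np.radians(c['fovy']/2)))
def proj(n,P):
    c,f=cam(n); q=(np.atleast_2d(P)-c['xyz'])@c['orientation']; s=q[:,:2]/q[:,2:]
    s=s*(1+c['k1']*(s**2).sum(1,keepdims=True)); return s*f+[c['cx'],c['cy']]
def ray(n,uv):
    c,f=cam(n); d=(np.array(uv)-[c['cx'],c['cy']])/f; s=d.copy()
    for _ in range(20): s=d/(1+c['k1']*(s@s))
    return c['xyz'],c['orientation']@np.r_[s,1]
C30,S30=np.cos(np.pi/6),.5
def panel(s,y,h): # s up the slope from front edge
    return np.array([-.1085+s*C30-h*S30,y,.03+s*S30+h*C30])
RP=np.array([[C30,0,-S30],[0,1,0],[S30,0,C30]]) # panel axes in box: uphill,left,normal
def W(p,B): return (R.from_euler('z',p[2]).as_matrix()@np.atleast_2d(B).T).T+[p[0],p[1],0]
E
cat > fit.py <<'E'
from h import *
t=lambda u,v:(320+u/5.2-.4,165+v/5.2-.4); s=lambda u,v:(210+u/5.4-.4,235+v/5.4-.4)
top=[((.1085,.114,.078),t(62,97)),((.1085,-.114,.078),t(533,62)),((-.1085,-.115,.03),t(553,508)),((-.0254,.115,.078),t(85,372)),((-.0254,-.115,.078),t(560,335)),((.0086,.114,.078),t(80,302)),((.0086,-.114,.078),t(555,262)),((-.1085,.115,.03),t(98,550))]
sc=[((-.1085,-.115,.03),s(35,490)),((-.0254,-.115,.078),s(208,474)),((.1085,-.114,.078),s(512,500)),((.1085,.114,.078),s(548,60)),((-.0254,.115,.078),s(270,45)),((-.1085,.115,.03),s(118,72))]
def res(p,o=0):
    return np.r_[(proj('top',W(p,[a for a,_ in top]))-[b for _,b in top]).ravel(),(proj('scene',W(p,[a for a,_ in sc]))-[b for _,b in sc]).ravel()]
r=least_squares(res,[.5,-.25,0],loss='soft_l1'); p=r.x
print(p,np.degrees(p[2])); print(res(p).reshape(-1,2).round(1).tolist())
def hit(n,uv,z=None,h=None): # to box frame; at height z or h above panel
    o,d=ray(n,uv); Rz=R.from_euler('z',-p[2]).as_matrix(); o=Rz@(o-[p[0],p[1],0]); d=Rz@d
    if z is not None: return o+d*(z-o[2])/d[2]
    nn=RP[:,2]; k=(h-nn@(o-[-.1085,0,.03]))/(nn@d); q=RP.T@(o+d*k-[-.1085,0,.03]); return q
print('pull',hit('top',t(325,258),.109-.005),hit('scene',s(337,225),.105)); print('bolt',hit('top',t(492,298),.109),hit('scene',s(258,378),.105))
# long marks
for m in [(190,407),(328,395),(465,380)]: print('mark0 top',hit('top',t(*m),h=0))
for m in [(228,125),(207,247),(183,377)]: print('mark0 scene',hit('scene',s(*m),h=0))
for y,m,k in zip((.066,0,-.066),[((198,495),(213,520)),((343,485),(354,508)),((488,465),(512,445))],[((135,105),(118,120)),((112,230),(90,243)),((90,358),(143,412))]):
    for h in (.0035,.032):
        print(y,h,'top',[(hit('top',t(*q),h=h)*1e3).round(1)[:2].tolist() for q in m],'scene',[(hit('scene',s(*q),h=h)*1e3).round(1)[:2].tolist() for q in k])
E
python3 fit.py
```

```text
[ 0.60451241 -0.30515333  0.07925967] 4.541244841187705
[[-0.6, -0.4], [-0.7, -1.4], [0.5, 0.1], [0.1, 0.9], [1.2, -0.5], [0.1, 0.5], [0.1, -0.1], [-1.3, 0.7], [-1.5, 1.4], [-0.7, -0.3], [-0.0, 0.8], [1.4, 0.5], [1.7, -2.3], [-0.2, -0.5]]
pull [0.01761764 0.00216085 0.104     ] [ 0.01817835 -0.00186272  0.105     ]
bolt [-0.0081744  -0.07218069  0.109     ] [-0.00603604 -0.08094822  0.105     ]
mark0 top [ 7.50292920e-02  6.59270127e-02 -3.20019399e-17]
mark0 top [ 7.45841763e-02 -1.82465785e-04  6.09292613e-17]
mark0 top [ 7.56833290e-02 -6.65159795e-02 -6.32035985e-18]
mark0 scene [ 7.50184830e-02  6.68910560e-02 -1.42214206e-16]
mark0 scene [ 7.55368941e-02  4.13949953e-04 -1.58012748e-16]
mark0 scene [ 7.51438549e-02 -6.60693397e-02  1.28438830e-17]
0.066 0.0035 top [[29.1, 63.3], [14.5, 56.1]] scene [[19.0, 87.8], [10.3, 81.0]]
0.066 0.032 top [[45.6, 68.5], [31.4, 61.5]] scene [[42.9, 65.5], [34.5, 58.9]]
0 0.0035 top [[27.0, -7.3], [13.7, -12.9]] scene [[20.5, 17.4], [8.8, 12.5]]
0 0.032 top [[43.5, -0.0], [30.6, -5.5]] scene [[44.3, -2.7], [33.0, -7.5]]
-0.066 0.0035 top [[30.3, -78.5], [40.0, -90.0]] scene [[22.9, -50.4], [59.1, -82.7]]
-0.066 0.032 top [[46.7, -69.3], [56.1, -80.4]] scene [[46.6, -68.4], [81.8, -99.7]]
```

```bash
cat >> h.py <<'E'
from rig import read_state
BP=np.array([.6045,-.3052,.0793])
Rb=R.from_euler('z',BP[2]).as_matrix()
def dial_pose(i,h,phi): # i 0 left,1,2 ; h TCP height above panel
    Rt=Rb@RP@np.diag([1,-1,-1])@R.from_euler('z',phi,degrees=True).as_matrix()
    return W(BP,panel(.048,(.066,0,-.066)[i],h))[0],Rt
def plan(pt,Rt,n,p0=None,R0=None,show=True):
    s=read_state()
    if p0 is None: p0,R0=s['position'],s['tcp_rot']
    w=R.from_matrix(R0.T@Rt).as_rotvec()/n
    M=sum(R0@R.from_rotvec(w*k).as_matrix() for k in range(n))
    d=np.linalg.solve(M,pt-p0)*1e3
    if show: print(n,'rows',d.round(1).tolist(),w.round(4).tolist(), 'to',pt.round(4).tolist())
    return d,w
E
python3 - <<'E'
from h import *
a=dial_pose(0,.09,34); plan(*a,20); b=dial_pose(0,.0065,34); plan(*b,5,*a)
E
```

```text
20 rows [13.6, -19.6, 10.1] [0.0056, 0.0262, 0.0368] to [0.4877, -0.2483, 0.1319]
5 rows [-0.0, 0.0, 16.7] [0.0, 0.0, 0.0] to [0.5293, -0.245, 0.0596]
```

Emit:
{"op": "drive_tool", "data": {
  "motion": [
    [[13.6,-19.6,10.1],[0.0056,0.0262,0.0368]],
    [[13.6,-19.6,10.1],[0.0056,0.0262,0.0368]],
    [[13.6,-19.6,10.1],[0.0056,0.0262,0.0368]],
    [[13.6,-19.6,10.1],[0.0056,0.0262,0.0368]],
    [[13.6,-19.6,10.1],[0.0056,0.0262,0.0368]]
  ],
  "gripper": 0.6
}}

```text
time_s: 0.6
position: [0.1983, -0.5514, 0.1982]
tcp_rot: [[0.991, 0.05, 0.124], [0.06, -0.995, -0.077], [0.119, 0.084, -0.989]]
force: [-9.7, -56.9, 47.9]
opening: 0.531
grasp_force: 31.3
```

Emit:
{"op": "drive_tool", "data": {
  "motion": [
    [[13.6,-19.6,10.1],[0.0056,0.0262,0.0368]],
    [[13.6,-19.6,10.1],[0.0056,0.0262,0.0368]],
    [[13.6,-19.6,10.1],[0.0056,0.0262,0.0368]],
    [[13.6,-19.6,10.1],[0.0056,0.0262,0.0368]],
    [[13.6,-19.6,10.1],[0.0056,0.0262,0.0368]]
  ]
}}

```text
time_s: 1.1
position: [0.2792, -0.4021, 0.1473]
tcp_rot: [[0.959, -0.119, 0.256], [-0.139, -0.988, 0.062], [0.246, -0.096, -0.965]]
force: [-0.3, 0.6, -1.4]
opening: 0.59
grasp_force: 0.0
```

Emit:
{"op": "drive_tool", "data": {
  "motion": [
    [[13.6,-19.6,10.1],[0.0056,0.0262,0.0368]],
    [[13.6,-19.6,10.1],[0.0056,0.0262,0.0368]],
    [[13.6,-19.6,10.1],[0.0056,0.0262,0.0368]],
    [[13.6,-19.6,10.1],[0.0056,0.0262,0.0368]],
    [[13.6,-19.6,10.1],[0.0056,0.0262,0.0368]]
  ]
}}

```text
time_s: 1.6
position: [0.3761, -0.3139, 0.1295]
tcp_rot: [[0.881, -0.279, 0.381], [-0.327, -0.943, 0.066], [0.341, -0.183, -0.922]]
force: [0.1, -0.3, 0.1]
opening: 0.602
grasp_force: 0.0
```

Emit:
{"op": "drive_tool", "data": {
  "motion": [
    [[13.6,-19.6,10.1],[0.0056,0.0262,0.0368]],
    [[13.6,-19.6,10.1],[0.0056,0.0262,0.0368]],
    [[13.6,-19.6,10.1],[0.0056,0.0262,0.0368]],
    [[13.6,-19.6,10.1],[0.0056,0.0262,0.0368]],
    [[13.6,-19.6,10.1],[0.0056,0.0262,0.0368]]
  ]
}}

```text
time_s: 2.1
position: [0.4876, -0.2485, 0.1309]
tcp_rot: [[0.759, -0.418, 0.499], [-0.501, -0.865, 0.037], [0.416, -0.278, -0.866]]
force: [-0.3, -0.3, 0.4]
opening: 0.602
grasp_force: 0.0
```

Emit:
{"op": "drive_tool", "data": {
  "motion": [
    [[0,0,0],[0,0,0]],
    [[0,0,0],[0,0,0]]
  ]
}}

```text
time_s: 2.3
position: [0.4868, -0.2489, 0.1309]
tcp_rot: [[0.761, -0.415, 0.498], [-0.497, -0.867, 0.038], [0.416, -0.276, -0.867]]
force: [-0.5, -0.3, -0.3]
opening: 0.602
grasp_force: 0.0
```

```bash
python3 - <<'E'
from h import *
import cv2
from rig import capture
a=dial_pose(0,.09,34); plan(*a,1); b=dial_pose(0,.0065,34); plan(*b,6)
s=read_state();print(s['position'],s['joint_positions'].round(1),s['opening'])
x=capture('scene')[230:350,190:330]; cv2.imwrite('pics/s1.png',cv2.resize(x[:,:,::-1],(700,600),interpolation=2))
E
```

```text
1 rows [0.8, -1.2, -0.5] [0.0021, -0.0002, 0.0037] to [0.4877, -0.2483, 0.1319]
6 rows [0.1, -0.2, 13.8] [0.0004, -0.0, 0.0006] to [0.5293, -0.245, 0.0596]
[ 0.4868095  -0.24891821  0.13088697] [-53.   29.6 117.2  59.2  29.3  14.4] 0.6018067322416464
```

View pics/s1.png

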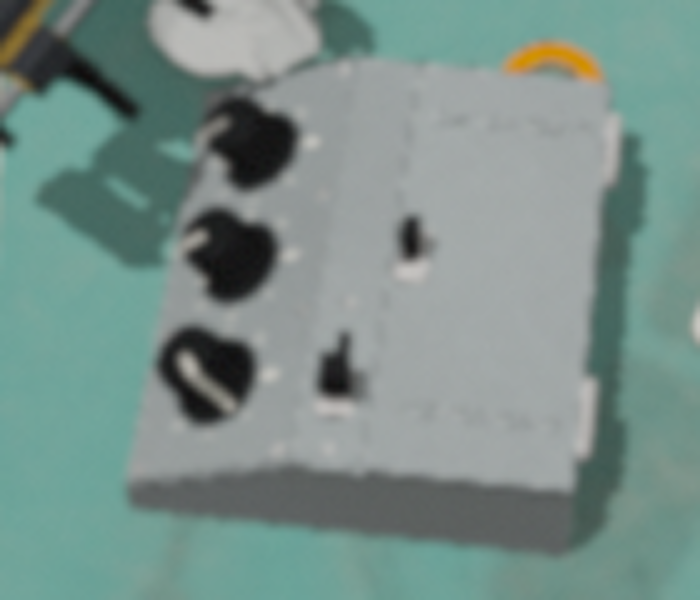

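The box is unmoved and the fingers are clear. There was a brief contact near the start, but the force is back to zero now. I'll descend on the left dial and grip.

Emit:
{"op": "drive_tool", "data": {
  "motion": [
    [[0.1,-0.2,13.8],[0,0,0]],
    [[0.1,-0.2,13.8],[0,0,0]],
    [[0.1,-0.2,13.8],[0,0,0]],
    [[0.1,-0.2,13.8],[0,0,0]]
  ]
}}

```text
time_s: 2.75
position: [0.5146, -0.248, 0.0833]
tcp_rot: [[0.76, -0.418, 0.498], [-0.5, -0.865, 0.036], [0.416, -0.276, -0.866]]
force: [1.7, 0.3, 0.2]
opening: 0.6
grasp_force: 0.0
```

Emit:
{"op": "drive_tool", "data": {
  "motion": [
    [[0.1,-0.2,13.8],[0,0,0]],
    [[0.1,-0.2,12.8],[0,0,0]],
    [[0,0,0],[0,0,0]]
  ]
}}

```text
time_s: 3.05
position: [0.5282, -0.2462, 0.0597]
tcp_rot: [[0.76, -0.418, 0.497], [-0.5, -0.865, 0.037], [0.415, -0.277, -0.867]]
force: [-1.0, -0.0, -0.6]
opening: 0.601
grasp_force: 0.0
```

Emit:
{"op": "drive_tool", "data": {
  "motion": [
    [[0,0,0],[0,0,0]],
    [[0,0,0],[0,0,0]],
    [[0,0,0],[0,0,0]],
    [[0,0,0],[0,0,0]]
  ],
  "gripper": 0.2
}}

```text
time_s: 3.45
position: [0.528, -0.2469, 0.0612]
tcp_rot: [[0.76, -0.419, 0.498], [-0.499, -0.866, 0.033], [0.417, -0.274, -0.867]]
force: [-4.4, -3.8, 1.4]
opening: 0.384
grasp_force: 30.0
```

```bash
python3 - <<'E'
from h import *
s=read_state();print(s['position'],s['joint_positions'].round(1),s['opening'],s['grasp_force'],s['force'])
plan(*dial_pose(0,.0065,34),1);plan(*dial_pose(0,.0065,-33),10)
E
```

```text
[ 0.52800996 -0.24693492  0.061202  ] [-48.5  39.5 114.7  75.3  24.1   1. ] 0.3844455679766173 30.00376692507416 [-4.44191552 -3.8211443   1.43751986]
1 rows [-0.6, -1.8, 2.1] [0.0058, -0.0022, 0.0015] to [0.5293, -0.245, 0.0596]
10 rows [0.0, -0.2, 0.2] [0.0006, 0.0001, -0.1168] to [0.5293, -0.245, 0.0596]
```

Gripped at about 34 mm, as it should be. Turning by -67 degrees.

Emit:
{"op": "drive_tool", "data": {
  "motion": [
    [[0,0,0],[0,0,-0.117]],
    [[0,0,0],[0,0,-0.117]],
    [[0,0,0],[0,0,-0.117]],
    [[0,0,0],[0,0,-0.117]],
    [[0,0,0],[0,0,-0.117]]
  ]
}}

```text
time_s: 3.95
position: [0.5281, -0.2465, 0.0612]
tcp_rot: [[0.864, 0.074, 0.498], [0.066, -0.997, 0.034], [0.499, 0.003, -0.866]]
force: [-3.5, -3.0, 1.6]
opening: 0.385
grasp_force: 30.0
```

Emit:
{"op": "drive_tool", "data": {
  "motion": [
    [[0,0,0],[0,0,-0.117]],
    [[0,0,0],[0,0,-0.117]],
    [[0,0,0],[0,0,-0.117]],
    [[0,0,0],[0,0,-0.117]],
    [[0,0,0],[0,0,-0.117]]
  ]
}}

```text
time_s: 4.45
position: [0.5286, -0.2457, 0.0615]
tcp_rot: [[0.678, 0.54, 0.499], [0.606, -0.795, 0.036], [0.416, 0.278, -0.866]]
force: [-2.4, -0.8, 2.0]
opening: 0.381
grasp_force: 30.0
```

Emit:
{"op": "drive_tool", "data": {
  "motion": [
    [[0,0,0],[0,0,0]],
    [[0,0,0],[0,0,0]]
  ]
}}

```text
time_s: 4.65
position: [0.5286, -0.2457, 0.0615]
tcp_rot: [[0.681, 0.536, 0.499], [0.601, -0.798, 0.036], [0.418, 0.275, -0.866]]
force: [-4.4, -0.2, 6.6]
opening: 0.385
grasp_force: 30.0
```

```bash
cat > st.py <<'E'
from h import *
def st(i=0):
    s=read_state();print(s['time_s'],s['position'].round(4),s['joint_positions'].round(1),round(s['opening'],3),round(s['grasp_force'],1),s['force'].round(1))
    q=R.from_matrix(dial_pose(i,0,0)[1].T@s['tcp_rot']).as_rotvec(degrees=True); print('phi',q.round(1))
E
python3 - <<'E'
from st import *
st()
plan(*dial_pose(0,.0065,-33),1);plan(*dial_pose(0,.06,-33),4)
plan(*dial_pose(1,.06,-34),4,*dial_pose(0,.06,-33))
E
```

```text
4.65 [ 0.5286 -0.2457  0.0615] [-48.4  39.4 114.7  75.3  24.3 -65.9] 0.385 30.0 [-4.4 -0.2  6.6]
phi [ -0.2  -0.  -33. ]
1 rows [0.1, -0.7, 2.0] [0.0029, 0.0015, 0.0005] to [0.5293, -0.245, 0.0596]
4 rows [0.0, -0.1, -12.9] [0.0007, 0.0004, 0.0001] to [0.5026, -0.2471, 0.106]
4 rows [-9.1, 13.8, -0.0] [0.0, -0.0, -0.0044] to [0.5079, -0.3129, 0.106]
```

Emit:
{"op": "drive_tool", "data": {
  "motion": [
    [[0,0,0],[0,0,0]],
    [[0,0,0],[0,0,0]],
    [[0,0,0],[0,0,0]]
  ],
  "gripper": 0.6
}}

```text
time_s: 4.95
position: [0.5288, -0.245, 0.0608]
tcp_rot: [[0.68, 0.537, 0.499], [0.602, -0.798, 0.038], [0.418, 0.274, -0.866]]
force: [-0.3, 0.2, 0.2]
opening: 0.554
grasp_force: 0.0
```

Emit:
{"op": "drive_tool", "data": {
  "motion": [
    [[0,0,-13],[0,0,0]],
    [[0,0,-13],[0,0,0]],
    [[0,0,-13],[0,0,0]],
    [[0,0,-13],[0,0,0]]
  ]
}}

```text
time_s: 5.35
position: [0.5025, -0.2469, 0.1061]
tcp_rot: [[0.68, 0.538, 0.498], [0.602, -0.798, 0.038], [0.418, 0.274, -0.866]]
force: [-0.3, -0.2, 0.2]
opening: 0.598
grasp_force: 0.0
```

Emit:
{"op": "drive_tool", "data": {
  "motion": [
    [[-9,13.8,0],[0,0,0]],
    [[-9,13.8,0],[0,0,0]],
    [[-9,13.8,0],[0,0,0]],
    [[-9,13.8,0],[0,0,0]],
    [[0,0,0],[0,0,0]]
  ]
}}

```text
time_s: 5.85
position: [0.5087, -0.3157, 0.1063]
tcp_rot: [[0.681, 0.535, 0.5], [0.602, -0.798, 0.034], [0.417, 0.278, -0.865]]
force: [0.8, 0.4, 0.2]
opening: 0.6
grasp_force: 0.0
```

```bash
python3 - <<'E'
from st import *
st(); plan(*dial_pose(1,.007,-34),4)
E
```

```text
5.85 [ 0.5087 -0.3157  0.1063] [-55.8  34.9 109.8  55.8  31.5 -51.1] 0.6 0.0 [0.8 0.4 0.2]
phi [ -0.3  -0.  -33.1]
4 rows [0.3, -0.7, 13.2] [0.0013, 0.0006, -0.0039] to [0.5343, -0.3108, 0.0601]
```

Emit:
{"op": "drive_tool", "data": {
  "motion": [
    [[0.2,-0.5,13.2],[0,0,0]],
    [[0.2,-0.5,13.2],[0,0,0]],
    [[0.2,-0.5,13.2],[0,0,0]],
    [[0.2,-0.5,13.2],[0,0,0]]
  ]
}}

```text
time_s: 6.25
position: [0.5337, -0.3073, 0.0595]
tcp_rot: [[0.68, 0.538, 0.498], [0.602, -0.797, 0.039], [0.418, 0.273, -0.866]]
force: [0.1, -0.4, -0.3]
opening: 0.599
grasp_force: 0.0
```

Emit:
{"op": "drive_tool", "data": {
  "motion": [
    [[0,0,0],[0,0,0]],
    [[0,0,0],[0,0,0]],
    [[0,0,0],[0,0,0]],
    [[0,0,0],[0,0,0]]
  ],
  "gripper": 0.2
}}

```text
time_s: 6.65
position: [0.5349, -0.3108, 0.0613]
tcp_rot: [[0.68, 0.536, 0.501], [0.603, -0.797, 0.034], [0.417, 0.279, -0.865]]
force: [4.9, -2.4, -2.4]
opening: 0.381
grasp_force: 30.0
```

```bash
python3 - <<'E'
from st import *
st(); plan(*dial_pose(1,.007,-34),1); plan(*dial_pose(1,.007,34),10)
E
```

```text
6.65 [ 0.5349 -0.3108  0.0613] [-52.9  40.7 108.4  63.6  28.  -57.3] 0.381 30.0 [ 4.9 -2.4 -2.4]
phi [ -0.4   0.  -33.2]
1 rows [-1.0, -0.7, 0.8] [0.0061, 0.0015, -0.0146] to [0.5343, -0.3108, 0.0601]
10 rows [-0.1, -0.0, 0.1] [0.0006, -0.0002, 0.1172] to [0.5343, -0.3108, 0.0601]
```

Gripped. Turning +68 degrees (10 × 0.119), then releasing and moving off.

Emit:
{"op": "drive_tool", "data": {
  "motion": [
    [[0,0,0],[0,0,0.119]],
    [[0,0,0],[0,0,0.119]],
    [[0,0,0],[0,0,0.119]],
    [[0,0,0],[0,0,0.119]],
    [[0,0,0],[0,0,0.119]]
  ]
}}

```text
time_s: 7.15
position: [0.5354, -0.3122, 0.0615]
tcp_rot: [[0.863, 0.057, 0.501], [0.048, -0.998, 0.032], [0.502, -0.003, -0.865]]
force: [5.7, -4.6, -3.2]
opening: 0.383
grasp_force: 30.0
```

Emit:
{"op": "drive_tool", "data": {
  "motion": [
    [[0,0,0],[0,0,0.119]],
    [[0,0,0],[0,0,0.119]],
    [[0,0,0],[0,0,0.119]],
    [[0,0,0],[0,0,0.119]],
    [[0,0,0],[0,0,0.119]]
  ]
}}

```text
time_s: 7.65
position: [0.5351, -0.3136, 0.0613]
tcp_rot: [[0.747, -0.438, 0.501], [-0.52, -0.854, 0.028], [0.415, -0.282, -0.865]]
force: [4.7, -6.9, -5.5]
opening: 0.382
grasp_force: 30.0
```

Emit:
{"op": "drive_tool", "data": {
  "motion": [
    [[0,0,0],[0,0,0]],
    [[0,0,0],[0,0,0]]
  ]
}}

```text
time_s: 7.85
position: [0.5352, -0.3136, 0.0613]
tcp_rot: [[0.748, -0.435, 0.501], [-0.517, -0.856, 0.029], [0.416, -0.28, -0.865]]
force: [4.7, -5.6, -5.1]
opening: 0.384
grasp_force: 30.0
```

Emit:
{"op": "drive_tool", "data": {
  "motion": [
    [[0,0,0],[0,0,0]],
    [[0,0,0],[0,0,0]],
    [[0,0,0],[0,0,0]]
  ],
  "gripper": 0.6
}}

```text
time_s: 8.15
position: [0.5333, -0.3083, 0.0604]
tcp_rot: [[0.752, -0.431, 0.498], [-0.516, -0.856, 0.038], [0.41, -0.286, -0.866]]
force: [-0.6, 0.6, 0.4]
opening: 0.554
grasp_force: 0.0
```

Emit:
{"op": "drive_tool", "data": {
  "motion": [
    [[0,0,-13],[0,0,0]],
    [[0,0,-13],[0,0,0]],
    [[0,0,-13],[0,0,0]],
    [[0,0,-13],[0,0,0]],
    [[0,0,0],[0,0,0]]
  ]
}}

```text
time_s: 8.65
position: [0.5074, -0.3107, 0.1064]
tcp_rot: [[0.751, -0.432, 0.499], [-0.516, -0.856, 0.037], [0.412, -0.285, -0.866]]
force: [0.8, 0.8, -1.2]
opening: 0.595
grasp_force: 0.0
```

```bash
python3 - <<'E'
from st import *
st(); plan(*dial_pose(2,.06,-37),10)
E
```

```text
8.65 [ 0.5074 -0.3107  0.1064] [-55.6  34.8 110.3  56.2  31.4  16.7] 0.595 0.0 [ 0.8  0.8 -1.2]
phi [-0.2  0.1 35. ]
10 rows [0.3, 7.3, 0.1] [0.0003, -0.0001, -0.1257] to [0.5131, -0.3787, 0.106]
```

Emit:
{"op": "drive_tool", "data": {
  "motion": [
    [[0.3,7.3,0],[0,0,-0.126]],
    [[0.3,7.3,0],[0,0,-0.126]],
    [[0.3,7.3,0],[0,0,-0.126]],
    [[0.3,7.3,0],[0,0,-0.126]],
    [[0.3,7.3,0],[0,0,-0.126]]
  ]
}}

```text
time_s: 9.15
position: [0.5006, -0.3452, 0.0989]
tcp_rot: [[0.862, 0.099, 0.498], [0.092, -0.995, 0.039], [0.499, 0.012, -0.866]]
force: [0.3, -0.1, 0.2]
opening: 0.602
grasp_force: 0.0
```

Emit:
{"op": "drive_tool", "data": {
  "motion": [
    [[0.3,7.3,0],[0,0,-0.126]],
    [[0.3,7.3,0],[0,0,-0.126]],
    [[0.3,7.3,0],[0,0,-0.126]],
    [[0.3,7.3,0],[0,0,-0.126]],
    [[0.3,7.3,0],[0,0,-0.126]]
  ]
}}

```text
time_s: 9.65
position: [0.5129, -0.3786, 0.1045]
tcp_rot: [[0.638, 0.587, 0.498], [0.66, -0.75, 0.039], [0.396, 0.304, -0.866]]
force: [-0.2, 0.4, 0.7]
opening: 0.6
grasp_force: 0.0
```

Emit:
{"op": "drive_tool", "data": {
  "motion": [
    [[0,0,0],[0,0,0]],
    [[0,0,0],[0,0,0]]
  ]
}}

```text
time_s: 9.85
position: [0.5128, -0.3783, 0.1047]
tcp_rot: [[0.642, 0.583, 0.498], [0.655, -0.755, 0.039], [0.398, 0.301, -0.866]]
force: [-0.7, 0.3, 0.4]
opening: 0.601
grasp_force: 0.0
```

```bash
python3 - <<'E'
from st import *
st(); plan(*dial_pose(2,.007,-37),4)
E
```

```text
9.85 [ 0.5128 -0.3783  0.1047] [-59.3  37.2 102.8  49.2  36.3 -50.4] 0.601 0.0 [-0.7  0.3  0.4]
phi [ -0.  -0. -37.]
4 rows [0.1, 0.2, 13.0] [0.0001, 0.0002, 0.0] to [0.5395, -0.3766, 0.0601]
```

Emit:
{"op": "drive_tool", "data": {
  "motion": [
    [[0,0,13],[0,0,0]],
    [[0,0,13],[0,0,0]],
    [[0,0,13],[0,0,0]],
    [[0,0,13],[0,0,0]]
  ]
}}

```text
time_s: 10.25
position: [0.5393, -0.3765, 0.0586]
tcp_rot: [[0.641, 0.584, 0.498], [0.656, -0.753, 0.038], [0.397, 0.302, -0.866]]
force: [-0.1, 0.4, -0.2]
opening: 0.597
grasp_force: 0.0
```

Emit:
{"op": "drive_tool", "data": {
  "motion": [
    [[0,0,0],[0,0,0]],
    [[0,0,0],[0,0,0]],
    [[0,0,0],[0,0,0]],
    [[0,0,0],[0,0,0]]
  ],
  "gripper": 0.2
}}

```text
time_s: 10.65
position: [0.5391, -0.3776, 0.0606]
tcp_rot: [[0.641, 0.583, 0.499], [0.657, -0.753, 0.036], [0.397, 0.305, -0.866]]
force: [3.4, -1.2, -2.3]
opening: 0.383
grasp_force: 30.0
```

Emit:
{"op": "drive_tool", "data": {
  "motion": [
    [[0,0,0],[0,0,0.131]],
    [[0,0,0],[0,0,0.131]],
    [[0,0,0],[0,0,0.131]],
    [[0,0,0],[0,0,0.131]],
    [[0,0,0],[0,0,0.131]]
  ]
}}

```text
time_s: 11.15
position: [0.5393, -0.3781, 0.0607]
tcp_rot: [[0.864, 0.067, 0.499], [0.057, -0.998, 0.035], [0.501, -0.002, -0.866]]
force: [3.5, -0.7, -3.5]
opening: 0.384
grasp_force: 30.0
```

Emit:
{"op": "drive_tool", "data": {
  "motion": [
    [[0,0,0],[0,0,0.131]],
    [[0,0,0],[0,0,0.131]],
    [[0,0,0],[0,0,0.131]],
    [[0,0,0],[0,0,0.131]],
    [[0,0,0],[0,0,0.131]]
  ]
}}

```text
time_s: 11.65
position: [0.5392, -0.3786, 0.0606]
tcp_rot: [[0.726, -0.473, 0.499], [-0.562, -0.826, 0.034], [0.396, -0.306, -0.866]]
force: [2.5, -1.7, -4.0]
opening: 0.383
grasp_force: 30.0
```

Emit:
{"op": "drive_tool", "data": {
  "motion": [
    [[0,0,0],[0,0,0]],
    [[0,0,0],[0,0,0]]
  ]
}}

```text
time_s: 11.85
position: [0.5392, -0.3785, 0.0606]
tcp_rot: [[0.729, -0.468, 0.499], [-0.556, -0.83, 0.035], [0.398, -0.303, -0.866]]
force: [4.3, -2.8, -3.5]
opening: 0.387
grasp_force: 30.0
```

Emit:
{"op": "drive_tool", "data": {
  "motion": [
    [[0,0,0],[0,0,0]],
    [[0,0,0],[0,0,0]],
    [[0,0,0],[0,0,0]]
  ],
  "gripper": 0.6
}}

```text
time_s: 12.15
position: [0.5385, -0.3763, 0.0602]
tcp_rot: [[0.73, -0.468, 0.498], [-0.558, -0.829, 0.039], [0.395, -0.306, -0.866]]
force: [0.1, 0.4, 0.6]
opening: 0.555
grasp_force: 0.0
```

Emit:
{"op": "drive_tool", "data": {
  "motion": [
    [[0,0,-20],[0,0,0]],
    [[0,0,-20],[0,0,0]],
    [[0,0,-20],[0,0,0]],
    [[0,0,-20],[0,0,0]],
    [[0,0,-20],[0,0,0]]
  ]
}}

```text
time_s: 12.65
position: [0.4883, -0.38, 0.1474]
tcp_rot: [[0.73, -0.468, 0.498], [-0.558, -0.829, 0.039], [0.395, -0.306, -0.866]]
force: [0.2, -0.3, -0.1]
opening: 0.599
grasp_force: 0.0
```

```bash
python3 - <<'E'
from st import *
import cv2
from rig import capture
st(2)
x=capture('scene')[235:345,200:330];y=capture('top')[165:280,320:440]
cv2.imwrite('pics/s2.png',np.hstack([cv2.resize(x[:,:,::-1],(409,346),interpolation=2),cv2.resize(y[:,:,::-1],(361,346),interpolation=2)]))
cv2.imwrite('pics/scene2.png',capture('scene')[:,:,::-1])
E
```

```text
12.65 [ 0.4883 -0.38    0.1474] [-61.8  32.1 103.6  44.8  40.4  27.6] 0.599 0.0 [ 0.2 -0.3 -0.1]
phi [-0.1 -0.  37.9]
```

View pics/s2.png

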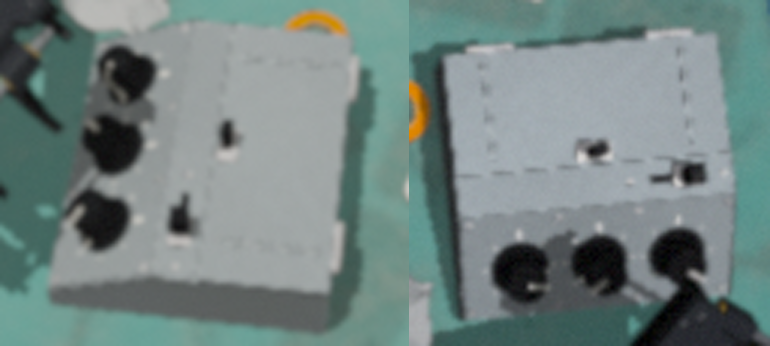

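Left points right, middle points left and downhill, right points right and downhill, so all are roughly right. To check the angles I'll rectify each dial at the knob-top plane.

```bash
cat > rect.py <<'E'
from h import *
import cv2,sys
def rect(img,n,y,h=.032,r=.027,N=260):
    g=(np.arange(N)+.5)/N*2*r-r; V,U=np.meshgrid(g,g,indexing='ij') # U right, V down
    P=np.array([panel(.048-v,y-u,h) for u,v in zip(U.ravel(),V.ravel())])
    c,f=cam(n); q=(W(BP,P)-c['xyz'])@c['orientation']; s=q[:,:2]/q[:,2:]; s=s*(1+c['k1']*(s**2).sum(1,keepdims=True))
    m=(s*f+[c['cx'],c['cy']]).astype(np.float32).reshape(N,N,2)
    return cv2.remap(img,m[...,0],m[...,1],cv2.INTER_CUBIC)
if __name__=='__main__':
    from rig import capture
    ims={n:capture(n)[:,:,::-1].copy() for n in('scene','top')}
    rows=[]
    for n in ims:
        row=[]
        for y,a in zip((.066,0,-.066),(90,225,135)):
            k=rect(ims[n],n,y); A=np.radians(a); e=np.array([np.sin(A),-np.cos(A)])
            cv2.line(k,tuple(int(v) for v in 130+e*90),tuple(int(v) for v in 130+e*128),(0,0,255),1); cv2.circle(k,(130,130),82,(0,255,0),1); cv2.circle(k,(130,130),2,(0,255,0),-1); row.append(k)
        rows.append(np.hstack(row))
    cv2.imwrite(sys.argv[1],np.vstack(rows))
E
python3 rect.py pics/r1.png
```

```text
(no output)
```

View pics/r1.png

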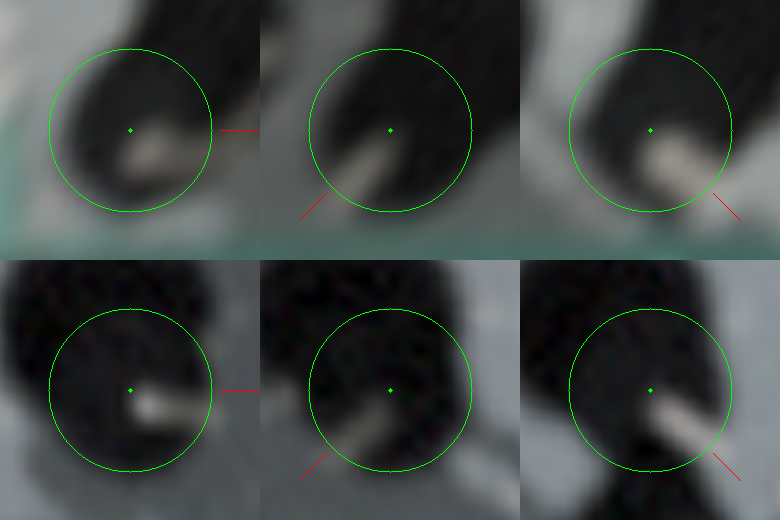

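Pointers read about 95, 227 and 128 degrees by eye, against 90, 225 and 135. I'll get numbers from the bright pixels.

```bash
cat > ang.py <<'E'
from rect import *
from rig import capture
def run(ims):
  for n in ims:
    for y in (.066,0,-.066):
        k=cv2.cvtColor(rect(ims[n],n,y),cv2.COLOR_BGR2GRAY).astype(float)
        yy,xx=np.mgrid[:260,:260]; c=(130,140); m=np.hypot(xx-c[0],yy-c[1])<62
        w=np.where(m,np.clip(k-np.percentile(k[m],50)-30,0,None),0)
        mu=np.array([(w*xx).sum(),(w*yy).sum()])/w.sum(); d=np.stack([xx-mu[0],yy-mu[1]]).reshape(2,-1)
        C=(d*w.ravel())@d.T/w.sum(); e,v=np.linalg.eigh(C); u=v[:,1]; u=u*np.sign(u@(mu-[130,140]))
        q=mu-[130,138]
        print(n,y,'axis',round(np.degrees(np.arctan2(u[0],-u[1]))%360,1),'from centre',round(np.degrees(np.arctan2(q[0],-q[1]))%360,1),mu.round(),e.round())
print('now');run({n:capture(n)[:,:,::-1].copy() for n in('scene','top')})
print('start');run({n:cv2.imread(f'pics/{n}0.png') for n in('scene','top')})
E
python3 ang.py
```

```text
now
scene 0.066 axis 79.5 from centre 123.3 [151. 152.] [ 80. 155.]
scene 0 axis 222.5 from centre 220.1 [104. 169.] [ 87. 207.]
scene -0.066 axis 120.1 from centre 135.7 [156. 164.] [157. 224.]
top 0.066 axis 101.1 from centre 107.3 [156. 146.] [ 64. 214.]
top 0 axis 231.3 from centre 220.3 [103. 170.] [ 59. 183.]
top -0.066 axis 126.0 from centre 129.0 [160. 162.] [ 95. 226.]
start
scene 0.066 axis 162.5 from centre 169.1 [138. 178.] [150. 207.]
scene 0 axis 178.6 from centre 163.3 [141. 174.] [159. 240.]
scene -0.066 axis 46.5 from centre 61.4 [160. 122.] [106. 279.]
top 0.066 axis 158.7 from centre 160.7 [142. 172.] [ 74. 237.]
top 0 axis 156.6 from centre 159.0 [144. 175.] [ 80. 230.]
top -0.066 axis 47.6 from centre 59.1 [159. 121.] [101. 203.]
```

Combining start angle plus turn with the direct readings gives left about 95, middle about 226 and right about 129. I'll correct right by +6 and left by -5.

Emit:
{"op": "drive_tool", "data": {
  "motion": [
    [[0,0,20],[0,0,0]],
    [[0,0,20],[0,0,0]],
    [[0,0,20],[0,0,0]],
    [[0,0,20],[0,0,0]],
    [[0,0,20],[0,0,0]]
  ]
}}

```text
time_s: 13.5
position: [0.5393, -0.3764, 0.0582]
tcp_rot: [[0.73, -0.469, 0.498], [-0.558, -0.829, 0.039], [0.394, -0.306, -0.867]]
force: [0.0, -0.4, -0.5]
opening: 0.607
grasp_force: 0.0
```

Emit:
{"op": "drive_tool", "data": {
  "motion": [
    [[0,0,0],[0,0,0]],
    [[0,0,0],[0,0,0]],
    [[0,0,0],[0,0,0]],
    [[0,0,0],[0,0,0]],
    [[0,0,0],[0,0,0]]
  ],
  "gripper": 0.2
}}

```text
time_s: 14.0
position: [0.5384, -0.378, 0.0604]
tcp_rot: [[0.729, -0.47, 0.498], [-0.558, -0.829, 0.035], [0.396, -0.304, -0.866]]
force: [-0.6, -1.7, -4.0]
opening: 0.386
grasp_force: 30.0
```

Emit:
{"op": "drive_tool", "data": {
  "motion": [
    [[0,0,0],[0,0,0.055]],
    [[0,0,0],[0,0,0.055]],
    [[0,0,0],[0,0,0]],
    [[0,0,0],[0,0,0]]
  ]
}}

```text
time_s: 14.4
position: [0.5384, -0.3779, 0.0604]
tcp_rot: [[0.673, -0.546, 0.498], [-0.645, -0.763, 0.036], [0.361, -0.346, -0.866]]
force: [-2.3, -2.2, -2.4]
opening: 0.379
grasp_force: 30.0
```

Emit:
{"op": "drive_tool", "data": {
  "motion": [
    [[0,0,0],[0,0,0]],
    [[0,0,0],[0,0,0]],
    [[0,0,0],[0,0,0]],
    [[0,0,0],[0,0,0]]
  ],
  "gripper": 0.6
}}

```text
time_s: 14.8
position: [0.5392, -0.3768, 0.0605]
tcp_rot: [[0.674, -0.545, 0.499], [-0.645, -0.763, 0.038], [0.36, -0.348, -0.866]]
force: [0.9, 0.6, -0.0]
opening: 0.584
grasp_force: 0.0
```

Emit:
{"op": "drive_tool", "data": {
  "motion": [
    [[0,0,-20],[0,0,0]],
    [[0,0,-20],[0,0,0]],
    [[0,0,-20],[0,0,0]],
    [[0,0,0],[0,0,0]]
  ]
}}

```text
time_s: 15.2
position: [0.5091, -0.3804, 0.1143]
tcp_rot: [[0.672, -0.546, 0.5], [-0.645, -0.763, 0.034], [0.363, -0.346, -0.865]]
force: [0.2, -0.3, -0.3]
opening: 0.597
grasp_force: 0.0
```

```bash
python3 - <<'E'
from st import *
st(2); plan(*dial_pose(0,.066,0),10)
E
```

```text
15.2 [ 0.5091 -0.3804  0.1143] [-59.8  36.1 102.9  48.4  36.9  31.4] 0.597 0.0 [ 0.2 -0.3 -0.3]
phi [-0.3  0.2 44.1]
10 rows [-5.7, -12.4, 0.3] [0.0005, -0.0004, -0.077] to [0.4997, -0.2473, 0.1112]
```

Emit:
{"op": "drive_tool", "data": {
  "motion": [
    [[-5.7,-12.4,0.3],[0,0,-0.077]],
    [[-5.7,-12.4,0.3],[0,0,-0.077]],
    [[-5.7,-12.4,0.3],[0,0,-0.077]],
    [[-5.7,-12.4,0.3],[0,0,-0.077]],
    [[-5.7,-12.4,0.3],[0,0,-0.077]]
  ]
}}

```text
time_s: 15.7
position: [0.5158, -0.3111, 0.1164]
tcp_rot: [[0.83, -0.25, 0.498], [-0.309, -0.95, 0.038], [0.464, -0.186, -0.866]]
force: [-0.3, -0.4, -0.1]
opening: 0.598
grasp_force: 0.0
```

Emit:
{"op": "drive_tool", "data": {
  "motion": [
    [[-5.7,-12.4,0.3],[0,0,-0.077]],
    [[-5.7,-12.4,0.3],[0,0,-0.077]],
    [[-5.7,-12.4,0.3],[0,0,-0.077]],
    [[-5.7,-12.4,0.3],[0,0,-0.077]],
    [[-5.7,-12.4,0.3],[0,0,-0.077]]
  ]
}}

```text
time_s: 16.2
position: [0.4996, -0.2457, 0.1082]
tcp_rot: [[0.863, 0.08, 0.498], [0.071, -0.997, 0.038], [0.5, 0.003, -0.866]]
force: [0.1, 0.1, 0.5]
opening: 0.599
grasp_force: 0.0
```

Emit:
{"op": "drive_tool", "data": {
  "motion": [
    [[0,0,0],[0,0,0]],
    [[0,0,0],[0,0,0]]
  ]
}}

```text
time_s: 16.4
position: [0.4998, -0.2467, 0.1085]
tcp_rot: [[0.864, 0.075, 0.498], [0.066, -0.997, 0.037], [0.5, 0.001, -0.866]]
force: [0.1, 0.1, -0.1]
opening: 0.605
grasp_force: 0.0
```

```bash
python3 - <<'E'
from st import *
st(0); plan(*dial_pose(0,.007,0),4)
E
```

```text
16.4 [ 0.4998 -0.2467  0.1085] [-51.5  32.8 116.8  64.6  27.2 -23.7] 0.605 0.0 [ 0.1  0.1 -0.1]
phi [-0.1 -0.   0.2]
4 rows [0.3, 0.1, 14.2] [0.0006, 0.0001, -0.0007] to [0.5291, -0.245, 0.0601]
```

Emit:
{"op": "drive_tool", "data": {
  "motion": [
    [[0.3,0,14],[0,0,0]],
    [[0.3,0,14],[0,0,0]],
    [[0.3,0,14],[0,0,0]],
    [[0.3,0,14],[0,0,0]],
    [[0,0,0],[0,0,0]]
  ]
}}

```text
time_s: 16.9
position: [0.5293, -0.2453, 0.0598]
tcp_rot: [[0.864, 0.076, 0.498], [0.066, -0.997, 0.037], [0.5, 0.001, -0.866]]
force: [0.1, -0.3, 0.2]
opening: 0.596
grasp_force: 0.0
```

Emit:
{"op": "drive_tool", "data": {
  "motion": [
    [[0,0,0],[0,0,0]],
    [[0,0,0],[0,0,0]],
    [[0,0,0],[0,0,0]],
    [[0,0,0],[0,0,0]],
    [[0,0,0],[0,0,0]]
  ],
  "gripper": 0.2
}}

```text
time_s: 17.4
position: [0.5285, -0.2464, 0.0616]
tcp_rot: [[0.863, 0.074, 0.499], [0.067, -0.997, 0.033], [0.5, 0.005, -0.866]]
force: [-1.5, -6.0, 1.6]
opening: 0.382
grasp_force: 30.0
```

Emit:
{"op": "drive_tool", "data": {
  "motion": [
    [[0,0,0],[0,0,-0.045]],
    [[0,0,0],[0,0,-0.045]],
    [[0,0,0],[0,0,0]],
    [[0,0,0],[0,0,0]]
  ]
}}

```text
time_s: 17.8
position: [0.5285, -0.2464, 0.0616]
tcp_rot: [[0.853, 0.152, 0.499], [0.157, -0.987, 0.033], [0.498, 0.05, -0.866]]
force: [-2.1, -3.9, 1.4]
opening: 0.38
grasp_force: 30.0
```

Emit:
{"op": "drive_tool", "data": {
  "motion": [
    [[0,0,0],[0,0,0]],
    [[0,0,0],[0,0,0]],
    [[0,0,0],[0,0,0]],
    [[0,0,0],[0,0,0]]
  ],
  "gripper": 0.6
}}

```text
time_s: 18.2
position: [0.5282, -0.2434, 0.0608]
tcp_rot: [[0.853, 0.155, 0.498], [0.157, -0.987, 0.039], [0.498, 0.045, -0.866]]
force: [-0.6, -0.3, 0.2]
opening: 0.591
grasp_force: 0.0
```

Emit:
{"op": "drive_tool", "data": {
  "motion": [
    [[0,0,-20],[0,0,0]],
    [[0,0,-20],[0,0,0]],
    [[0,0,-20],[0,0,0]],
    [[0,0,-25],[0,0,0]],
    [[0,0,-25],[0,0,0]]
  ]
}}

```text
time_s: 18.7
position: [0.4728, -0.2476, 0.1566]
tcp_rot: [[0.853, 0.155, 0.498], [0.156, -0.987, 0.039], [0.497, 0.044, -0.867]]
force: [1.0, 0.2, -0.9]
opening: 0.602
grasp_force: 0.0
```

```bash
cat >> h.py <<'E'
def down_pose(B,tilt=0): # TCP at box point B, tool straight down (tilted forward by tilt deg), closing along box y
    return W(BP,B)[0],Rb@R.from_euler('y',-tilt,degrees=True).as_matrix()@np.diag([1.,-1,-1])
E
python3 ang.py | head -7; python3 - <<'E'
from st import *
st(0)
a=down_pose([-.0085,-.074,.16]); b=down_pose([-.0085,-.074,.085])
plan(*a,15); plan(*b,5,*a)
E
```

```text
now
scene 0.066 axis 68.8 from centre 109.7 [163. 150.] [153. 272.]
scene 0 axis 222.0 from centre 219.9 [106. 167.] [121. 251.]
scene -0.066 axis 129.7 from centre 140.8 [155. 169.] [170. 206.]
top 0.066 axis 95.3 from centre 102.5 [165. 146.] [ 96. 239.]
top 0 axis 227.0 from centre 219.4 [105. 168.] [ 86. 221.]
top -0.066 axis 136.1 from centre 134.9 [157. 165.] [ 95. 216.]
18.8 [ 0.4732 -0.2487  0.1582] [-54.6  25.6 117.6  54.2  31.9 -20.1] 0.598 0.0 [-0.5  0.1 -0.6]
phi [-0.3  0.1 -5.1]
15 rows [7.2, 9.7, 2.2] [0.0019, -0.035, 0.0058] to [0.6019, -0.3796, 0.16]
5 rows [0.0, -0.0, 15.0] [0.0, 0.0, 0.0] to [0.6019, -0.3796, 0.085]
```

Angles now read about 93, 225 and 135. Next is the bolt, with the tool straight down, closing along y.

Emit:
{"op": "drive_tool", "data": {
  "motion": [
    [[7.2,9.7,2.2],[0.002,-0.035,0.006]],
    [[7.2,9.7,2.2],[0.002,-0.035,0.006]],
    [[7.2,9.7,2.2],[0.002,-0.035,0.006]],
    [[7.2,9.7,2.2],[0.002,-0.035,0.006]],
    [[7.2,9.7,2.2],[0.002,-0.035,0.006]]
  ]
}}

```text
time_s: 19.3
position: [0.5177, -0.2902, 0.1628]
tcp_rot: [[0.932, 0.132, 0.338], [0.132, -0.991, 0.024], [0.338, 0.023, -0.941]]
force: [-0.5, 0.1, -0.4]
opening: 0.602
grasp_force: 0.0
```

Emit:
{"op": "drive_tool", "data": {
  "motion": [
    [[7.2,9.7,2.2],[0.002,-0.035,0.006]],
    [[7.2,9.7,2.2],[0.002,-0.035,0.006]],
    [[7.2,9.7,2.2],[0.002,-0.035,0.006]],
    [[7.2,9.7,2.2],[0.002,-0.035,0.006]],
    [[7.2,9.7,2.2],[0.002,-0.035,0.006]]
  ]
}}

```text
time_s: 19.8
position: [0.5609, -0.3335, 0.1624]
tcp_rot: [[0.98, 0.106, 0.169], [0.106, -0.994, 0.014], [0.17, 0.004, -0.986]]
force: [0.4, 0.4, -0.7]
opening: 0.598
grasp_force: 0.0
```

Emit:
{"op": "drive_tool", "data": {
  "motion": [
    [[7.2,9.7,2.2],[0.002,-0.035,0.006]],
    [[7.2,9.7,2.2],[0.002,-0.035,0.006]],
    [[7.2,9.7,2.2],[0.002,-0.035,0.006]],
    [[7.2,9.7,2.2],[0.002,-0.035,0.006]],
    [[7.2,9.7,2.2],[0.002,-0.035,0.006]]
  ],
  "gripper": 0.42
}}

```text
time_s: 20.3
position: [0.6022, -0.3782, 0.1548]
tcp_rot: [[0.997, 0.078, -0.005], [0.078, -0.997, 0.008], [-0.005, -0.008, -1.0]]
force: [-0.2, 0.9, 0.4]
opening: 0.43
grasp_force: 0.0
```

Emit:
{"op": "drive_tool", "data": {
  "motion": [
    [[0,0,0],[0,0,0]],
    [[0,0,0],[0,0,0]],
    [[0,0,0],[0,0,0]]
  ]
}}

```text
time_s: 20.6
position: [0.6009, -0.3781, 0.156]
tcp_rot: [[0.997, 0.077, -0.004], [0.077, -0.997, 0.007], [-0.003, -0.007, -1.0]]
force: [0.3, -0.1, 0.1]
opening: 0.421
grasp_force: 0.0
```

```bash
python3 - <<'E'
from st import *
st(0); plan(*down_pose([-.0085,-.0765,.16]),1); plan(*down_pose([-.0085,-.0765,.086]),5)
E
```

```text
20.6 [ 0.6009 -0.3781  0.156 ] [-41.2  41.   71.7   0.2  67.8  44.3] 0.421 0.0 [ 0.3 -0.1  0.1]
phi [  0.4 -30.2   0.2]
1 rows [0.9, 4.1, -4.1] [-0.0075, 0.0033, -0.0023] to [0.6021, -0.3821, 0.16]
5 rows [0.2, 0.9, 14.0] [-0.0015, 0.0007, -0.0005] to [0.6021, -0.3821, 0.086]
```

Emit:
{"op": "drive_tool", "data": {
  "motion": [
    [[0.2,0.9,14],[0,0,0]],
    [[0.2,0.9,14],[0,0,0]],
    [[0.2,0.9,14],[0,0,0]],
    [[0.2,0.9,14],[0,0,0]],
    [[0.2,0.9,13],[0,0,0]]
  ]
}}

```text
time_s: 21.1
position: [0.6024, -0.383, 0.0858]
tcp_rot: [[0.997, 0.076, -0.004], [0.076, -0.997, 0.006], [-0.003, -0.007, -1.0]]
force: [-0.1, 0.4, -0.2]
opening: 0.418
grasp_force: 0.0
```

Emit:
{"op": "drive_tool", "data": {
  "motion": [
    [[0,0,0],[0,0,0]],
    [[0,0,0],[0,0,0]],
    [[0,0,0],[0,0,0]],
    [[0,0,0],[0,0,0]],
    [[0,0,0],[0,0,0]]
  ],
  "gripper": 0.05
}}

```text
time_s: 21.6
position: [0.6034, -0.3828, 0.0887]
tcp_rot: [[0.997, 0.077, -0.001], [0.077, -0.997, 0.005], [-0.001, -0.005, -1.0]]
force: [1.3, 3.0, 1.1]
opening: 0.157
grasp_force: 30.0
```

Emit:
{"op": "drive_tool", "data": {
  "motion": [
    [[0,-2,0],[0,0,0]],
    [[0,-2,0],[0,0,0]],
    [[0,-2,0],[0,0,0]],
    [[0,0,0],[0,0,0]]
  ]
}}

```text
time_s: 22.0
position: [0.603, -0.3777, 0.0887]
tcp_rot: [[0.997, 0.077, -0.001], [0.077, -0.997, 0.004], [-0.001, -0.004, -1.0]]
force: [0.8, -1.2, 4.4]
opening: 0.155
grasp_force: 30.0
```

```bash
python3 - <<'E'
from st import *
st(0); s=read_state(); print('box',Rb.T@(s['position']-[BP[0],BP[1],0]), Rb.T@s['force'])
E
```

```text
22.0 [ 0.603  -0.3777  0.0887] [-41.1  45.5  74.1   0.1  60.6  44.5] 0.155 30.0 [ 0.8 -1.2  4.4]
phi [  0.2 -30.    0.2]
box [-0.00723581 -0.07217533  0.08871708] [ 0.66467866 -1.23245662  4.4468908 ]
```

The knob is gripped at 14 mm and moved 5 mm freely, so the code is accepted. Drawing it the rest of the way.

Emit:
{"op": "drive_tool", "data": {
  "motion": [
    [[0,-3,0],[0,0,0]],
    [[0,-3,0],[0,0,0]],
    [[0,-3,0],[0,0,0]],
    [[0,-3,0],[0,0,0]],
    [[0,0,0],[0,0,0]]
  ]
}}

```text
time_s: 22.5
position: [0.6019, -0.3649, 0.0887]
tcp_rot: [[0.997, 0.077, -0.002], [0.077, -0.997, 0.005], [-0.001, -0.005, -1.0]]
force: [0.9, -0.9, 6.9]
opening: 0.158
grasp_force: 30.0
```

Emit:
{"op": "drive_tool", "data": {
  "motion": [
    [[0,-1,0],[0,0,0]],
    [[0,-1,0],[0,0,0]],
    [[0,0,0],[0,0,0]]
  ]
}}

```text
time_s: 22.8
position: [0.6019, -0.3648, 0.0886]
tcp_rot: [[0.997, 0.077, -0.001], [0.077, -0.997, 0.002], [-0.001, -0.002, -1.0]]
force: [0.6, -4.7, 5.9]
opening: 0.157
grasp_force: 30.0
```

```bash
python3 - <<'E'
from st import *
st(0); s=read_state(); print('box',Rb.T@(s['position']-[BP[0],BP[1],0]), Rb.T@s['force'])
E
```

```text
22.8 [ 0.6019 -0.3648  0.0886] [-40.3  44.9  75.4   0.1  59.8  45.3] 0.157 30.0 [ 0.6 -4.7  5.9]
phi [  0.1 -30.    0.2]
box [-0.00729813 -0.05917962  0.08864213] [ 0.26386545 -4.78285152  5.92685187]
```

The bolt stopped at its end after about 18 mm. Releasing and moving to the pull.

Emit:
{"op": "drive_tool", "data": {
  "motion": [
    [[0,0,0],[0,0,0]],
    [[0,0,0],[0,0,0]],
    [[0,0,0],[0,0,0]],
    [[0,0,0],[0,0,0]]
  ],
  "gripper": 0.42
}}

```text
time_s: 23.2
position: [0.6004, -0.3617, 0.0865]
tcp_rot: [[0.997, 0.076, -0.005], [0.077, -0.997, 0.008], [-0.005, -0.009, -1.0]]
force: [-0.3, -0.1, 0.7]
opening: 0.393
grasp_force: 0.0
```

Emit:
{"op": "drive_tool", "data": {
  "motion": [
    [[0,0,-15],[0,0,0]],
    [[0,0,-15],[0,0,0]],
    [[0,0,-15],[0,0,0]],
    [[0,0,0],[0,0,0]]
  ]
}}

```text
time_s: 23.6
position: [0.6035, -0.3652, 0.1373]
tcp_rot: [[0.997, 0.076, 0.003], [0.076, -0.997, 0.0], [0.003, -0.0, -1.0]]
force: [0.4, -1.2, 1.2]
opening: 0.419
grasp_force: 0.0
```

Emit:
{"op": "drive_tool", "data": {
  "motion": [
    [[6,-14.5,0],[0,0,0]],
    [[6,-14.5,0],[0,0,0]],
    [[6,-14.5,0],[0,0,0]],
    [[6,-14.5,0],[0,0,0]],
    [[0,0,0],[0,0,0]]
  ]
}}

```text
time_s: 24.1
position: [0.6216, -0.3002, 0.1326]
tcp_rot: [[0.997, 0.08, -0.004], [0.08, -0.997, 0.007], [-0.003, -0.007, -1.0]]
force: [0.0, -0.2, -0.2]
opening: 0.421
grasp_force: 0.0
```

```bash
python3 - <<'E'
from st import *
st(0); plan(*down_pose([.0175,0,.0845]),4); s=read_state(); print('box',Rb.T@(s['position']-[BP[0],BP[1],0]))
from rig import capture
import cv2
x=capture('scene')[215:345,200:330];y=capture('top')[165:280,320:440]
cv2.imwrite('pics/s3.png',np.hstack([cv2.resize(z[:,:,::-1],(395,395),interpolation=2) for z in (x,y)]))
E
```

```text
24.1 [ 0.6216 -0.3002  0.1326] [-35.1  41.1  76.    0.2  63.4  50.2] 0.421 0.0 [ 0.  -0.2 -0.2]
phi [  0.4 -30.2   0.1]
4 rows [0.0, 1.0, 12.0] [-0.0018, 0.0008, 0.0002] to [0.6219, -0.3038, 0.0845]
box [0.01745192 0.00363279 0.13260078]
```

View pics/s3.png

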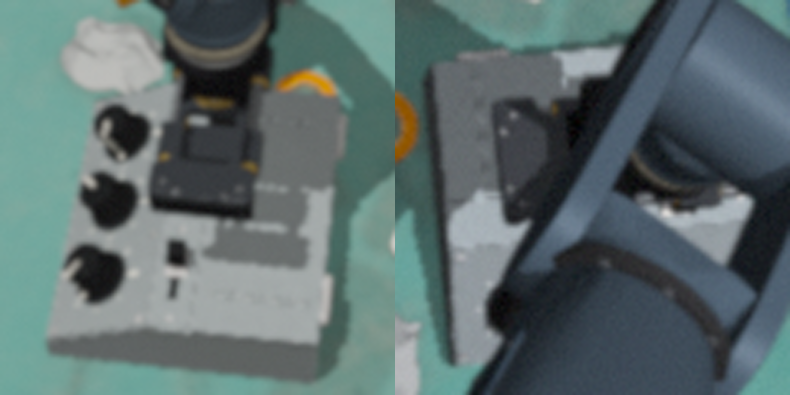

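In the scene view the bolt knob has moved left, at (177,255) with its slot now on the right, and the gripper is over the pull. Descend and grip.

Emit:
{"op": "drive_tool", "data": {
  "motion": [
    [[0,0.9,12],[0,0,0]],
    [[0,0.9,12],[0,0,0]],
    [[0,0.9,12],[0,0,0]],
    [[0,0.9,11],[0,0,0]],
    [[0,0,0],[0,0,0]]
  ]
}}

```text
time_s: 24.7
position: [0.6194, -0.3068, 0.0831]
tcp_rot: [[0.997, 0.076, -0.007], [0.076, -0.997, 0.008], [-0.006, -0.009, -1.0]]
force: [-0.9, 0.8, 0.0]
opening: 0.421
grasp_force: 0.0
```

Emit:
{"op": "drive_tool", "data": {
  "motion": [
    [[0,0,0],[0,0,0]],
    [[0,0,0],[0,0,0]],
    [[0,0,0],[0,0,0]],
    [[0,0,0],[0,0,0]],
    [[0,0,0],[0,0,0]]
  ],
  "gripper": 0.05
}}

```text
time_s: 25.2
position: [0.6213, -0.3051, 0.0868]
tcp_rot: [[0.997, 0.076, -0.002], [0.076, -0.997, 0.008], [-0.002, -0.008, -1.0]]
force: [-0.3, 4.7, 1.4]
opening: 0.15
grasp_force: 29.9
```

```bash
python3 - <<'E'
from st import *
st(0); s=read_state(); b=Rb.T@(s['position']-[BP[0],BP[1],0]); print('box',b)
g=b+[0,0,.019]; rel=g-[.1085,0,.078]; r=np.hypot(rel[0],rel[2]); a0=np.arctan2(rel[2],-rel[0]); print('r',r,np.degrees(a0))
th=np.radians(np.arange(0,77,5)); X=-r*np.cos(a0+th)*1e3; Z=r*np.sin(a0+th)*1e3
print(np.c_[np.diff(X),-np.diff(Z)].round(1).tolist())
E
```

```text
25.2 [ 0.6213 -0.3051  0.0868] [-35.5  44.4  77.2   0.4  58.8  49.9] 0.15 29.9 [-0.3  4.7  1.4]
phi [  0.4 -30.1   0.3]
box [ 0.01679548 -0.00123376  0.08682673]
r 0.09583342623067856 16.87984515516817
[[2.8, -7.9], [3.5, -7.6], [4.1, -7.3], [4.7, -6.9], [5.3, -6.5], [5.8, -6.0], [6.3, -5.4], [6.8, -4.9], [7.2, -4.3], [7.5, -3.6], [7.8, -2.9], [8.1, -2.3], [8.2, -1.5], [8.3, -0.8], [8.4, -0.1]]
```

Emit:
{"op": "drive_tool", "data": {
  "motion": [
    [[2.8,0,-7.9],[0,0,0]],
    [[3.5,0,-7.6],[0,0,0]],
    [[4.1,0,-7.3],[0,0,0]],
    [[4.7,0,-6.9],[0,0,0]],
    [[0,0,0],[0,0,0]]
  ]
}}

```text
time_s: 25.7
position: [0.6343, -0.304, 0.1162]
tcp_rot: [[0.997, 0.078, -0.009], [0.078, -0.997, 0.009], [-0.008, -0.01, -1.0]]
force: [-4.0, 6.1, 0.1]
opening: 0.157
grasp_force: 30.0
```

```bash
cat > lid.py <<'E'
from st import *
st(0); s=read_state(); b=Rb.T@(s['position']-[BP[0],BP[1],0]); print('box',b)
rel=b+[0,0,.019]-[.1085,0,.078]; print('r',np.hypot(rel[0],rel[2]),'lid',np.degrees(np.arctan2(rel[2],-rel[0]))-16.9)
E
python3 lid.py
```

```text
25.7 [ 0.6343 -0.304   0.1162] [-34.8  43.2  74.1   0.2  63.4  50.7] 0.157 30.0 [-4.   6.1  0.1]
phi [  0.5 -30.5   0.2]
box [ 0.02976746 -0.00116864  0.1161831 ]
r 0.09730735116869865 lid 19.090738828469313
```

Lid is at about 19 degrees and still held. Continuing along the arc.

Emit:
{"op": "drive_tool", "data": {
  "motion": [
    [[5.3,0,-6.5],[0,0,0]],
    [[5.8,0,-6.0],[0,0,0]],
    [[6.3,0,-5.4],[0,0,0]],
    [[6.8,0,-4.9],[0,0,0]],
    [[0,0,0],[0,0,0]]
  ]
}}

```text
time_s: 26.2
position: [0.6575, -0.3021, 0.1394]
tcp_rot: [[0.997, 0.078, -0.011], [0.078, -0.997, 0.01], [-0.01, -0.011, -1.0]]
force: [-7.1, 7.4, 2.9]
opening: 0.152
grasp_force: 30.0
```

Emit:
{"op": "drive_tool", "data": {
  "motion": [
    [[7.2,0,-4.3],[0,0,0]],
    [[7.5,0,-3.6],[0,0,0]],
    [[7.8,0,-2.9],[0,0,0]],
    [[8.1,0,-2.3],[0,0,0]],
    [[0,0,0],[0,0,0]]
  ]
}}

```text
time_s: 26.7
position: [0.6897, -0.2995, 0.1539]
tcp_rot: [[0.997, 0.077, -0.007], [0.077, -0.997, 0.01], [-0.007, -0.01, -1.0]]
force: [-6.8, 8.8, 5.8]
opening: 0.153
grasp_force: 30.0
```

```bash
python3 lid.py
```

```text
26.7 [ 0.6897 -0.2995  0.1539] [-32.1  44.6  64.2   0.3  71.9  53.4] 0.153 30.0 [-6.8  8.8  5.8]
phi [  0.5 -30.4   0.3]
box [ 0.08538032 -0.00104714  0.15389753]
r 0.09767323418982189 lid 59.407891094943345
```

Emit:
{"op": "drive_tool", "data": {
  "motion": [
    [[8.2,0,-1.5],[0,0,0]],
    [[8.3,0,-0.8],[0,0,0]],
    [[8.4,0,0],[0,0,0]],
    [[8.4,0,0.6],[0,0,0]],
    [[0,0,0],[0,0,0]]
  ]
}}

```text
time_s: 27.2
position: [0.7253, -0.2965, 0.1565]
tcp_rot: [[0.997, 0.078, -0.002], [0.078, -0.997, 0.009], [-0.001, -0.009, -1.0]]
force: [-2.1, 9.5, 5.7]
opening: 0.158
grasp_force: 30.0
```

```bash
python3 lid.py
```

```text
27.2 [ 0.7253 -0.2965  0.1565] [-30.5  46.9  58.4   0.4  75.   54.9] 0.158 30.0 [-2.1  9.5  5.7]
phi [  0.5 -30.1   0.2]
box [ 0.12108383 -0.00093433  0.15648441]
r 0.09829324847462331 lid 80.45538118297242
```

About 80 degrees. Release and rise.

Emit:
{"op": "drive_tool", "data": {
  "motion": [
    [[0,0,0],[0,0,0]],
    [[0,0,0],[0,0,0]],
    [[0,0,0],[0,0,0]],
    [[0,0,0],[0,0,0]],
    [[0,0,0],[0,0,0]]
  ],
  "gripper": 0.45
}}

```text
time_s: 27.7
position: [0.7243, -0.3007, 0.1535]
tcp_rot: [[0.997, 0.076, -0.002], [0.076, -0.997, 0.004], [-0.002, -0.004, -1.0]]
force: [-0.0, -0.2, 0.2]
opening: 0.436
grasp_force: 0.0
```

Emit:
{"op": "drive_tool", "data": {
  "motion": [
    [[0,0,-12],[0,0,0]],
    [[0,0,-20],[0,0,0]],
    [[0,0,-25],[0,0,0]],
    [[0,0,-25],[0,0,0]],
    [[0,0,-25],[0,0,0]]
  ]
}}

```text
time_s: 28.2
position: [0.7246, -0.3006, 0.2622]
tcp_rot: [[0.997, 0.076, -0.002], [0.076, -0.997, 0.004], [-0.001, -0.005, -1.0]]
force: [-0.4, 0.2, -0.2]
opening: 0.448
grasp_force: 0.0
```

Emit:
{"op": "drive_tool", "data": {
  "motion": [
    [[-25,0,0],[0,0,0]],
    [[-35,0,0],[0,0,0]],
    [[-35,0,0],[0,0,0]],
    [[-35,0,0],[0,0,0]],
    [[-35,0,0],[0,0,0]]
  ]
}}

```text
time_s: 28.7
position: [0.5588, -0.3133, 0.2617]
tcp_rot: [[0.997, 0.076, -0.001], [0.076, -0.997, 0.004], [-0.001, -0.004, -1.0]]
force: [0.3, -1.4, -0.0]
opening: 0.451
grasp_force: 0.0
```

Emit:
{"op": "drive_tool", "data": {
  "motion": [
    [[0,0,0],[0,0,0]],
    [[0,0,0],[0,0,0]],
    [[0,0,0],[0,0,0]]
  ]
}}

```text
time_s: 29.0
position: [0.5613, -0.3135, 0.2615]
tcp_rot: [[0.997, 0.076, -0.0], [0.076, -0.997, 0.004], [-0.0, -0.004, -1.0]]
force: [0.1, 0.8, -0.3]
opening: 0.451
grasp_force: 0.0
```

```bash
python3 - <<'E'
from st import *
from rig import capture
import cv2
st(0)
cv2.imwrite('pics/s4.png',cv2.resize(capture('scene')[100:380,170:450][:,:,::-1],(590,590),interpolation=2))
E
```

```text
29.0 [ 0.5613 -0.3135  0.2615] [-39.2  29.5  76.7   0.2  73.9  46.4] 0.451 0.0 [ 0.1  0.8 -0.3]
phi [  0.2 -30.    0.2]
```

View pics/s4.png

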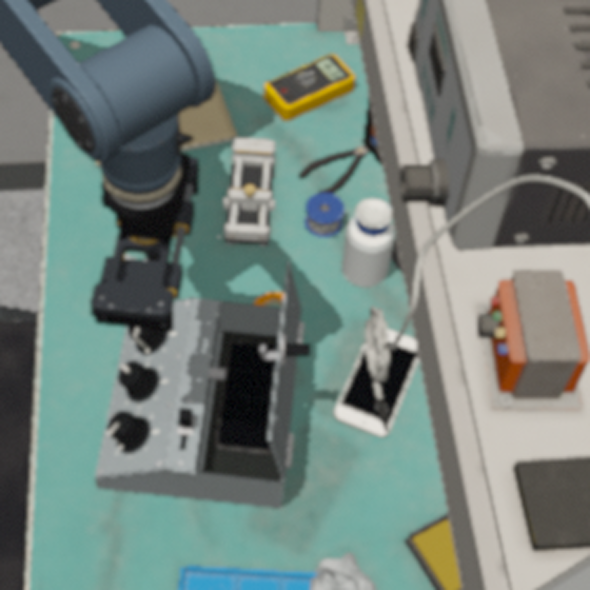

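The lid stands nearly upright at (285,370), the bolt knob is drawn at (187,425), and the arm is clear of everything. Handing in.

```bash
python3 -c "
from rig import hand_in; print(hand_in())"
```

```text
the job is handed in; nothing more can be done
None
```

I set the dials to 2 - 5 - 3, drew the bolt fully left and left the lid standing open at about 80° with the arm clear, then handed the job in at about 29 s; the interface gave no verdict, and there was one brief unexplained contact (about 75 N at the wrist) near the start.

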